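Lock the cap of a glass lampshade on its stand

ROBOT

A 6-joint arm with a two-finger parallel gripper is mounted at the origin on the work surface. World frame = base frame: x ahead of the robot, y to its left, z up, the work surface at z = 0. Lengths are in m, angles in rad, forces in N, time in s.
With the tool pointing down it reaches from about 0.35 to 0.975 m from the base axis. Payload 4.9 kg.
Tool frame: the origin (TCP) lies at the very end of the fingers, on their centre line; the grasp point (between the pads) lies 19 mm behind it; z points along the fingers, y is the line along which they close (so a half turn about z gives the same grasp; the last joint's range is limited). The gripper opens to 85 mm and grips with 20 to 120 N. Pads are 22 mm wide; open, the fingers measure 114 mm over their backs; the gripper's body (76 mm by 85 mm) begins 54 mm behind the grasp point. The pads swing forward as they close: fully open they stand 13 mm farther back than shut.
Start: joints at [1.191, 0.053, 1.613, -0, 1.476, -0.119], TCP at [0.161, 0.604, 0.231] pointing down, gripper open.
Joint ranges: [-3.01, 3.01], [-1.01, 2.22], [0.06, 2.58], [-1.02, 4.17], [0.09, 2.62], [-3.14, 3.14]. Speed limits (rad/s): [2.57, 2.57, 3.14, 3.14, 3.14, 3.14].

INTERFACE

Orientations are given as a rotation vector (axis times angle).
In Python, from station import * gives the robot as it stands.
- The arm moves only by the shell command python3 -m crank 'ROWS' [OPENING] [FORCE]. ROWS is JSON, a list of rows, each an object with "offset": the shift along the tool's x, y, z in m, a list of three; "twist": the turn, a rotation vector about the tool's x, y, z in degrees, a list of three. In form: [{"offset": [x, y, z], "twist": [rx, ry, rz]}, ...]. A call has 1 to 20 rows; each row is the pose to reach, as a shift and turn from the pose commanded when the call began, along the tool's axes at that moment; what a row does not reach only later rows make up. A row lasts 1/8 s, in which the tool goes at most 62.5 mm and 10.7 degrees, less where a joint would pass 70% of its speed; a pose out of reach is approached as far as the arm can. A call with a gripper value outside its range is refused whole. OPENING is the opening, from 0 (shut) to 1 (fully open), set as the call begins (- or left out, the last holds). The fingers move at their own pace and stop on an object; FORCE is the grip in N (left out, the last holds). Time passes only in rows, so rows that repeat a pose let the fingers close. It gives the time, the measured TCP pose, the force, the opening and the grip force at its end, in the units of the state.
- get_obs(): the state, without advancing time (a new reading comes with each control period).
- get_image(name): name is "scene" or "top" or "wrist"; returns the picture (480x640x3 uint8, red, green, blue); there is no depth.
- get_calibration(name): a dict with "intrinsics" (3x3 intrinsics, pixels), "k1" (the pictures are not rectified: a ray, as slopes to the right and down, at radius r is drawn at 1 + k1 r^2 times it, then the intrinsics apply), "world_from_camera" (4x4, takes a point from camera to world coordinates); the wrist camera has in their place "tool_from_camera" (4x4, takes a point from camera to tool coordinates, whose origin is the TCP and whose axes are the flange's). Camera axes: x right, y up, looking along -z (the intrinsics and any distortion apply to the point x, -y, -z); pixel columns grow to the right and rows downward; lengths in m; the calibration is good to about 2 mm. A picture is of the moment at which its call begins: read the wrist's pose just before it. get_calibration takes no time and is no camera call.
- finish_job(): hands the job in; it is judged then, once.
Trained networks look in the newest picture that a camera, given by its name, has taken for a name from the list of things; names that differ only in an ending like _2 or _b are one class to them, and where a whole thing is asked for, a point or a joint stands for the part that bears it (a point fixed in the world has none). Each returns a list of dicts, best first, with "confidence" (0 to 1); they miss things now and then, are a little off and sometimes report something else, mostly with a low value. They report only what shows in the picture. A call takes as long as a camera call.
- cut_out(query, camera): "region" (480x640 bool, what is visible of it) and "rect" ([centre column, centre row, width, height] in pixels, round what is visible of it).
The state is a dict: "t": time; "q": joint angles; "dq": joint speeds; "effort": joint torques, N m; "tool_pos": TCP position; "tool_rot": TCP orientation; "contact_force": force on the tool from outside, world axes, zero at the start; "wrist_torque": the same for the moment, N m; "opening": finger opening in m; "grip_force": force on a finger pad.
Only numpy, scipy, OpenCV 4.12 (cv2) and the standard library are available. Lean on these libraries where they do the work, as an engineer would, in place of code of your own. Each camera call takes 0.05 s, during which the arm holds its last target. There are 200 camera calls.

TASK

Take the bell-mouthed steel sleeve from the tray, slide it bell end down onto the upright rod of the lampshade stand, and press it on past the two little sprung balls in the rod until they click out over its upper end, so that it stays there by itself and holds the springy brass cap down. Feel your way, for the shade is glass: never push on the stand with more than 25 N. Let go of the sleeve, and leave everything else where it is.

Things in the scene. Friction and masses are not known exactly. Their poses are not given: they have to be found in the camera images.
- stand: Grey round foot (140 mm across, 24 mm high) of the lampshade stand, fixed to the bench; origin at the centre of its underside, z up. On its axis a pillar carries a domed glass mosaic shade (184 mm across), a brass cap and an upright rod. The pillar is clamped 0 to 40 mm above its lowest setting: unmeasured, different every time, fixed during the work. So add 0 to 40 mm to the heights below.
- stand_axis (a point): Point on the rod's axis at the top of the grey foot, 24 mm above the bench. At the lowest setting the shade reaches from 46 to 112 mm above the bench.
- tip_low (a point): On the axis, 189.2 mm above the bench: where the rod's tip is at the lowest setting (really 0 to 40 mm higher). The bare steel rod is 15 mm thick, tapering to 7 mm over its last 10 mm.
- ball_low (a point): On the axis, 167.2 mm above the bench: height of the balls at the lowest setting (22 mm below the rod's tip). Two sprung balls of 8 mm diameter stick 4 mm out of opposite sides of the rod (along the stand's x axis). Wedging them in with the bell takes a push of 5 to 12 N; from there the sleeve drags over them with 1 to 5 N for about 30 mm, until its upper end passes them and they snap out.
- cap_low (a point): On the axis, 130 mm above the bench: upper face of the unpressed cap at the lowest setting (59.2 mm below the rod's tip). A springy brass disc 52 mm across. The bell lands on it about 3 mm before the click (35 to 40 mm after the bell first presses on the balls). At the click the push drops by 3 to 6 N, to about zero or below; some 4 mm farther the cap stands hard on the shade.
- cap (a joint): How far the springy brass cap is pressed down from rest, in m: 0 free (takes 2 N to start), 0.0075 hard on the shade (force climbs steeply). The balls snap out at about 0.003; locked under them the sleeve keeps it at 0.004 to 0.007, against about 4 N of spring.
- sleeve: Steel locking sleeve, tube open at both ends, 40 mm long, 0.1 to 0.17 kg, standing bell down in the tray. Upper 30 mm: 26 mm outside, 18 mm bore. Lowest 10 mm: bell, widening to 33 mm outside, about 25 mm inside. Origin at the centre of the lower (bell) end, z along its axis to the plain end.
- spacer: Plain straight steel spacer tube, 33 mm outside, 25 mm bore, 26 mm long, standing in the tray; not part of this job. Origin at the centre of its underside.
- tray: Shallow fixed aluminium tray, 200 by 240 mm, rim 12 mm high, floor 3 mm thick; origin at the centre of its underside.
- bowl: Loose blue plastic bowl, 96 mm across, 35 mm high; a bystander. Origin at the centre of its underside.
- mug: Loose white mug, 76 mm across, 85 mm high; a bystander. Origin at the centre of its underside.
- brush: Loose paint brush lying on the bench; a bystander.

How it is judged:
On the way, in this order (a step that is already met when the one before it is completed fails the run):
1. the sleeve is on the rod, bell end down, not yet pressing the cap (horizontal distance between sleeve and stand_axis below 0.005 m and angle between the z axis of sleeve and the z axis of stand, either way round below 0.2 rad and z of sleeve in the frame of stand below 0.185 m and value of joint cap below 0.0025 m), for 0.1 s.
2. the sleeve presses the cap down (value of joint cap above 0.0035 m and horizontal distance between sleeve and stand_axis below 0.004 m), for 0.1 s.
At the end, for the whole second after the job is handed in: The sleeve is released and at rest on the rod, bell down, upright within 0.12 rad and centred within 4 mm, locked under the balls so that it keeps the cap pressed down by 3.5 to 8 mm (all of step 2 and value of joint cap below 0.008 m and angle between sleeve's own z axis and vertical below 0.12 rad and linear speed of sleeve below 0.01 m/s); the robot touches nothing.
It fails at once if the sleeve pushes on the stand (rod, balls, cap, shade) with more than 25 N (contact force between sleeve and stand above 25 N).
It fails at once if the robot itself pushes on the stand with more than 25 N (contact force between any of the fingers, the arm and stand above 25 N).
It fails at once if the spacer, bowl, mug or brush is moved more than 30 mm (distance of any of spacer, bowl, mug, brush from where it was at the start of the episode above 0.03 m).
It also fails if it takes over 70 s, if anything falls off the work surface, if the arm or the gripper's body presses on something with over 40 N, if the wrist force passes 120 N, or if a joint passes its speed limit or range.

## Working session

There is one attempt and no reset: what is moved stays moved. The work goes in short steps, Python scripts to look and compute and a shell command to move; the robot and the scene stay as the last step left them, time stands still between calls to the robot, and variables do not carry over. Pictures are saved under pics/ and viewed, at most 10 in all, crops included, and the job is handed in when it is done.

```bash
mkdir -p pics; ls; cat > h.py <<'E'
from station import *
import numpy as np, cv2
from scipy.spatial.transform import Rotation as R
def cam(name,obs=None):
    c=get_calibration(name)
    if name=="wrist":
        T=np.eye(4);T[:3,:3]=R.from_rotvec(obs["tool_rot"]).as_matrix();T[:3,3]=obs["tool_pos"]
        W=T@np.array(c["tool_from_camera"])
    else: W=np.array(c["world_from_camera"])
    return np.array(c["intrinsics"]),c["k1"],W
def ray(px,C):
    K,k1,W=C
    d=np.linalg.inv(K)@[px[0],px[1],1]; d=d[:2]/d[2]; u=d.copy()
    for _ in range(20): u=d/(1+k1*(u@u))
    v=W[:3,:3]@[u[0],-u[1],-1]
    return W[:3,3],v
def at_z(px,C,z):
    o,v=ray(px,C); return o+v*(z-o[2])/v[2]
def proj(p,C):
    K,k1,W=C
    q=W[:3,:3].T@(np.array(p)-W[:3,3]); s=np.array([q[0],-q[1]])/-q[2]
    s=s*(1+k1*(s@s)); return (K@[s[0],s[1],1])[:2]
def save(im,n): cv2.imwrite(f"pics/{n}.png",cv2.cvtColor(im,cv2.COLOR_RGB2BGR))
E
cat > a.py <<'E'
from h import *
o=get_obs(); print({k:np.round(v,3) for k,v in o.items()})
for n in("scene","top"):
    im=get_image(n); save(im,n+"1"); C=cam(n); print(n,C[2].round(3).tolist(),C[0][0,0])
    for q in("sleeve","spacer","stand","tray","bowl","mug","brush","cap_low"):
        try:
            for r in cut_out(q,n)[:2]: print(q,round(r["confidence"],2),np.round(r["rect"],1), at_z(r["rect"][:2],C,0.03).round(3))
        except Exception as e: print(q,e)
E
python3 a.py
```

```text
pics
{'t': np.float64(0.0), 'q': array([ 1.191,  0.053,  1.614,  0.   ,  1.476, -0.119]), 'dq': array([ 0.001, -0.001, -0.004, -0.   ,  0.001, -0.   ]), 'effort': array([-3.0000e-03, -3.9368e+01, -3.7017e+01, -0.0000e+00,  7.0000e-03,
       -0.0000e+00]), 'tool_pos': array([0.161, 0.603, 0.23 ]), 'tool_rot': array([-4.080e-01, -3.114e+00,  3.000e-03]), 'contact_force': array([-0.015, -0.563,  0.113]), 'wrist_torque': array([ 0.042, -0.014,  0.035]), 'grip_force': np.float64(0.0), 'opening': np.float64(0.086)}
scene [[0.761, -0.521, 0.387, 0.986], [0.649, 0.603, -0.465, -0.45], [0.009, 0.605, 0.796, 0.933], [0.0, 0.0, 0.0, 1.0]] 619.9499113561529
sleeve 0.76 [219.  360.1  19.4  29.1] [ 0.583 -0.216  0.03 ]
spacer 0.79 [172.1 400.1  24.5  24.4] [ 0.577 -0.311  0.03 ]
stand 0.84 [379.5 176.1 100.3 107.4] [0.535 0.271 0.03 ]
tray 0.69 [180.7 375.7 186.9 177. ] [ 0.557 -0.274  0.03 ]
bowl 0.88 [247.6 246.9  50.3  44.6] [ 0.46  -0.025  0.03 ]
bowl 0.51 [379.1 175.3 101.4 108.5] [0.534 0.272 0.03 ]
mug 0.77 [360.2 324.9  48.1  72. ] [ 0.714 -0.018  0.03 ]
brush 0.67 [307.6 421.9  85.4 116.3] [ 0.757 -0.2    0.03 ]
cap_low 0.73 [380.8 175.5 100.  109. ] [0.536 0.274 0.03 ]
top [[0.002, 0.991, -0.136, 0.495], [-1.0, -0.0, -0.019, 0.009], [-0.019, 0.136, 0.991, 0.922], [0.0, 0.0, 0.0, 1.0]] 501.3403229952662
spacer 0.49 [521.9 258.9  22.8  21.3] [ 0.571 -0.31   0.03 ]
stand 0.63 [209.6 267.7 109.8 109. ] [0.555 0.249 0.03 ]
tray 0.67 [493.5 283.6 152.  133.1] [ 0.527 -0.258  0.03 ]
bowl 0.83 [362.5 325.5  50.3  51.7] [ 0.454 -0.025  0.03 ]
mug 0.97 [370.2 179.6  64.3  57.4] [ 0.716 -0.04   0.03 ]
brush 0.75 [447.  163.6  41.  101.9] [ 0.746 -0.181  0.03 ]
cap_low 0.58 [209.9 266.8 109.5 105.3] [0.556 0.248 0.03 ]
```

View pics/scene1.png

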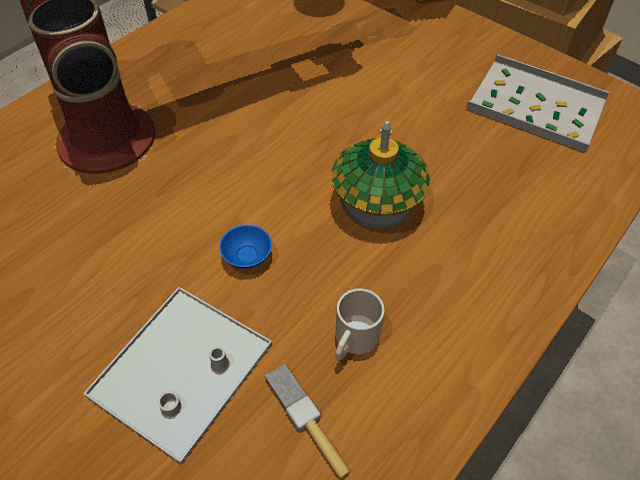

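View pics/top1.png

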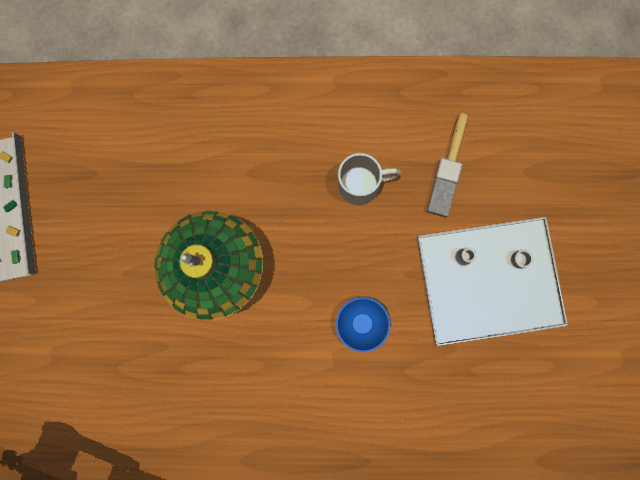

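Scene view: sleeve at (219,360), spacer at (170,404), stand with its rod tip at about (387,123). Top view: sleeve mouth at (466,255), spacer at (521,259), rod tip at about (187,258) and cap centre at about (196,262). Next I triangulate.

```bash
cat > b.py <<'E'
from h import *
S,T=cam("scene"),cam("top")
s,t=[cv2.imread(f"pics/{n}1.png") for n in("scene","top")]
a=cv2.resize(s[105:175,340:430],None,fx=6,fy=6,interpolation=cv2.INTER_CUBIC)[:420,:400]
b=cv2.resize(t[235:290,165:220],None,fx=7,fy=7,interpolation=cv2.INTER_CUBIC)[:385]
c=cv2.resize(t[235:275,445:490],None,fx=8,fy=8,interpolation=cv2.INTER_CUBIC)
out=np.zeros((420,800,3),np.uint8);out[:,:400]=a;out[:385,400:785]=b;cv2.imwrite("pics/crop.png",out)
# yellow cap mask centres
for n,im,r in(("scene",s,(105,175,340,430)),("top",t,(235,290,165,220))):
    h=cv2.cvtColor(im,cv2.COLOR_BGR2HSV)[r[0]:r[1],r[2]:r[3]]
    m=cv2.inRange(h,(18,120,120),(35,255,255)); k,l,st,ce=cv2.connectedComponentsWithStats(m); i=1+st[1:,4].argmax(); print(n,st[i],ce[i]+[r[2],r[0]])
def tri(ps,pt):
    A=[];B=[]
    for p,C in((ps,S),(pt,T)):
        o,v=ray(p,C);v=v/np.linalg.norm(v);P=np.eye(3)-np.outer(v,v);A.append(P);B.append(P@o)
    x=np.linalg.lstsq(np.vstack(A),np.hstack(B),rcond=None)[0]; return x.round(4),[(proj(x,C)-p).round(1) for p,C in((ps,S),(pt,T))]
print("tip",tri((387,122.5),(185,258)))
print("sleeve top",tri((217.5,353),(467,255)), at_z((467,255),T,.043), at_z((217.5,353),S,.043))
print("spacer",at_z((521.5,258),T,.029))
o=get_obs();print(R.from_rotvec(o["tool_rot"]).as_matrix().round(4))
E
python3 b.py
```

```text
scene [ 30  32  29  21 357] [383.70868347 148.04481793]
top [ 15  10  32  33 650] [197.14615385 261.21076923]
tip (array([0.557 , 0.2383, 0.2067]), [array([-0.4,  0.1]), array([-0.3, -0.3])])
sleeve top (array([ 0.5765, -0.2103,  0.0384]), [array([ 0.3, -0. ]), array([0.2, 0.2])]) [ 0.5764737  -0.20878988  0.043     ] [ 0.5782425  -0.21190711  0.043     ]
spacer [ 0.57230606 -0.30998335  0.029     ]
[[-0.9662  0.2579 -0.    ]
 [ 0.2579  0.9662  0.    ]
 [ 0.      0.     -1.    ]]
```

View pics/crop.png

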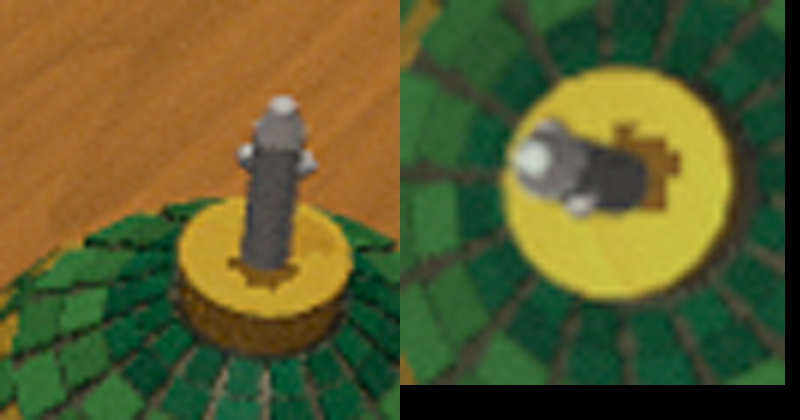

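Crop: rod tip at (387.2,121.7) in scene and (184,257.4) in top, cap face centre at (384.3,148) and (196,261.3). The tip comes out near z 0.207, so the pillar is about 18–20 mm up. I move over the sleeve first.

```bash
python3 -m crank '[{"offset":[-0.06,-0.066,0],"twist":[0,0,0]},{"offset":[-0.612,-0.678,0],"twist":[0,0,0]},{"offset":[-0.612,-0.678,0],"twist":[0,0,0]},{"offset":[-0.612,-0.678,0],"twist":[0,0,0]},{"offset":[-0.612,-0.678,0],"twist":[0,0,0]},{"offset":[-0.612,-0.678,0],"twist":[0,0,0]},{"offset":[-0.612,-0.678,0],"twist":[0,0,0]},{"offset":[-0.612,-0.678,0],"twist":[0,0,0]},{"offset":[-0.612,-0.678,0],"twist":[0,0,0]},{"offset":[-0.612,-0.678,0],"twist":[0,0,0]},{"offset":[-0.612,-0.678,0],"twist":[0,0,0]},{"offset":[-0.612,-0.678,0],"twist":[0,0,0]},{"offset":[-0.612,-0.678,0.02],"twist":[0,0,0]},{"offset":[-0.612,-0.678,0.04],"twist":[0,0,0]},{"offset":[-0.612,-0.678,0.06],"twist":[0,0,0]},{"offset":[-0.612,-0.678,0.08],"twist":[0,0,0]},{"offset":[-0.612,-0.678,0.08],"twist":[0,0,0]},{"offset":[-0.612,-0.678,0.08],"twist":[0,0,0]},{"offset":[-0.612,-0.678,0.08],"twist":[0,0,0]}]' 0.7 40
cat > c.py <<'E'
from h import *
import sys
o=get_obs(); im=get_image("wrist"); save(im,sys.argv[1]); C=cam("wrist",o)
print(o["t"],o["tool_pos"].round(4),R.from_rotvec(o["tool_rot"]).as_matrix().round(4).tolist(),C[0].tolist(),get_calibration("wrist")["tool_from_camera"])
for q in sys.argv[2:]:
    for r in cut_out(q,"wrist")[:2]: print(q,round(r["confidence"],2),np.round(r["rect"],1))
E
python3 c.py w1 sleeve
```

```text
t: 3.28
tool_pos: [0.5784, -0.2085, 0.1534]
tool_rot: [0.406, 3.112, -0.002]
contact_force: [0.3, 0.7, 0.3]
opening: 0.0594
grip_force: 0.0
3.275 [ 0.5784 -0.2085  0.1534] [[-0.9665, 0.2566, 0.0029], [0.2566, 0.9665, -0.0014], [-0.0031, -0.0006, -1.0]] [[341.03739611637997, 0.0, 320.5822739705907], [0.0, 341.03739611637997, 244.45148578277954], [0.0, 0.0, 1.0]] [[ 1.62125882e-04  9.58417800e-01  2.85368700e-01  7.18320675e-02]
 [ 9.99999984e-01 -1.32300890e-04 -1.23791964e-04  8.17457558e-05]
 [-8.08898883e-05  2.85368716e-01 -9.58417805e-01 -1.41320738e-01]
 [ 0.00000000e+00  0.00000000e+00  0.00000000e+00  1.00000000e+00]]
sleeve 0.72 [317.2 231.6  32.8  46.9]
```

View pics/w1.png

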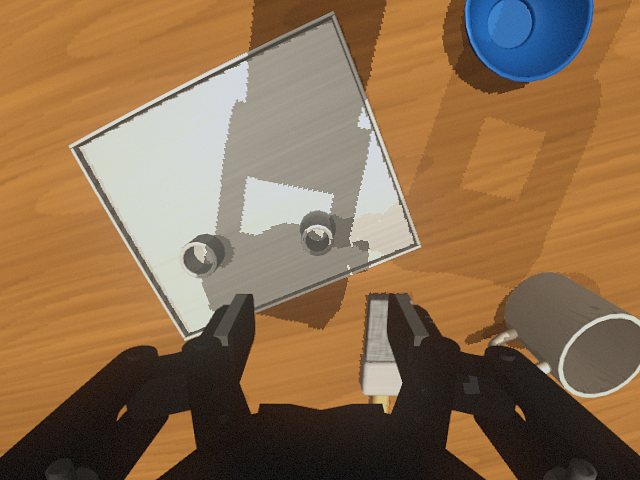

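Wrist view: sleeve's upper mouth at about (317,238), spacer at (200,258). The way for the fingers is clear.

```bash
cat > d.py <<'E'
from h import *
o=get_obs(); C=cam("wrist",o); Rt=R.from_rotvec(o["tool_rot"]).as_matrix()
im=cv2.imread("pics/w1.png"); r=cut_out("sleeve","wrist")[0]
m=r["region"]; ys,xs=np.nonzero(m); print(xs.min(),xs.max(),ys.min(),ys.max())
for p in((317,238),(317,237)):
    x=at_z(p,C,.043); print(x.round(4),(Rt.T@(x-o["tool_pos"])).round(4))
print(proj([.577,-.2095,.043],C),proj([.577,-.2095,.003],C))
cv2.imwrite("pics/w1c.png",cv2.resize(im[200:270,270:360],None,fx=6,fy=6,interpolation=cv2.INTER_CUBIC))
E
python3 d.py
```

```text
300 335 211 255
[ 0.5757 -0.2107  0.043 ] [ 0.0022 -0.0026  0.1099]
[ 0.5749 -0.2105  0.043 ] [ 0.003  -0.0026  0.1099]
[319.01081718 239.20108168] [319.23261782 226.76018478]
```

View pics/w1c.png

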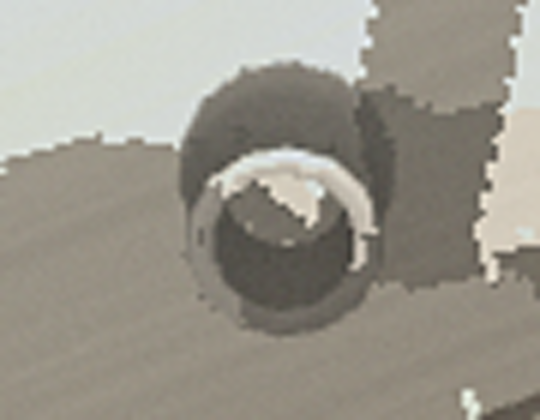

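```bash
python3 -m crank '[{"offset":[0.0005,-0.0026,0.03],"twist":[0,0,0]},{"offset":[0.0005,-0.0026,0.06],"twist":[0,0,0]},{"offset":[0.0005,-0.0026,0.09],"twist":[0,0,0]},{"offset":[0.0005,-0.0026,0.115],"twist":[0,0,0]},{"offset":[0.0005,-0.0026,0.13],"twist":[0,0,0]},{"offset":[0.0005,-0.0026,0.136],"twist":[0,0,0]},{"offset":[0.0005,-0.0026,0.136],"twist":[0,0,0]},{"offset":[0.0005,-0.0026,0.136],"twist":[0,0,0]}]'; python3 -m crank '[{"offset":[0,0,0],"twist":[0,0,0]},{"offset":[0,0,0],"twist":[0,0,0]},{"offset":[0,0,0],"twist":[0,0,0]},{"offset":[0,0,0],"twist":[0,0,0]},{"offset":[0,0,0],"twist":[0,0,0]},{"offset":[0,0,0],"twist":[0,0,0]}]' 0 60
```

```text
t: 4.42
tool_pos: [0.5773, -0.2118, 0.0166]
tool_rot: [0.408, 3.113, -0.001]
contact_force: [-0.3, -0.3, 0.0]
opening: 0.0598
grip_force: 0.0
t: 5.18
tool_pos: [0.5771, -0.2117, 0.0162]
tool_rot: [0.408, 3.114, -0.001]
contact_force: [-0.9, -0.5, 5.2]
opening: 0.025
grip_force: 59.3
```

```bash
cat > e.py <<'E'
from h import *
S,T=cam("scene"),cam("top")
def tri(ps,pt):
    A=[];B=[]
    for p,C in((ps,S),(pt,T)):
        o,v=ray(p,C);v=v/np.linalg.norm(v);P=np.eye(3)-np.outer(v,v);A.append(P);B.append(P@o)
    return np.linalg.lstsq(np.vstack(A),np.hstack(B),rcond=None)[0].round(4)
print("tip",tri((387.2,121.9),(184.2,257.4)),"cap",tri((384.3,148),(196,261.3)))
E
python3 e.py
```

```text
tip [0.5575 0.2387 0.2082] cap [0.5571 0.2403 0.1441]
```

```bash
python3 -m crank '[{"offset":[0,0,-0.02],"twist":[0,0,0]},{"offset":[0,0,-0.06],"twist":[0,0,0]},{"offset":[0,0,-0.12],"twist":[0,0,0]},{"offset":[0,0,-0.18],"twist":[0,0,0]},{"offset":[0,0,-0.235],"twist":[0,0,0]},{"offset":[0,0.01,-0.245],"twist":[0,0,0]},{"offset":[0.015,0.05,-0.245],"twist":[0,0,0]},{"offset":[0.03,0.1,-0.245],"twist":[0,0,0]},{"offset":[0.048,0.155,-0.245],"twist":[0,0,0]},{"offset":[0.066,0.21,-0.245],"twist":[0,0,0]},{"offset":[0.084,0.265,-0.245],"twist":[0,0,0]},{"offset":[0.1,0.32,-0.245],"twist":[0,0,0]},{"offset":[0.117,0.37,-0.245],"twist":[0,0,0]},{"offset":[0.128,0.405,-0.245],"twist":[0,0,0]},{"offset":[0.134,0.425,-0.245],"twist":[0,0,0]},{"offset":[0.1358,0.4308,-0.245],"twist":[0,0,0]},{"offset":[0.1358,0.4308,-0.245],"twist":[0,0,0]},{"offset":[0.1358,0.4308,-0.245],"twist":[0,0,0]},{"offset":[0.1358,0.4308,-0.245],"twist":[0,0,0]}]'
python3 - <<'E'
from h import *
o=get_obs(); w=get_image("wrist"); s=get_image("scene"); t=get_image("top")
for n,i in(("w2",w),("s2",s),("t2",t)): save(i,n)
a=cv2.resize(s[70:170,340:440],(400,400),interpolation=cv2.INTER_CUBIC)
b=cv2.resize(w[170:350,230:410],(400,400),interpolation=cv2.INTER_CUBIC)
save(np.hstack([a,b]),"c2"); print(o["contact_force"],o["grip_force"],o["tool_pos"])
E
```

```text
t: 7.55
tool_pos: [0.5566, 0.2389, 0.2604]
tool_rot: [0.411, 3.114, -0.0]
contact_force: [0.6, -0.7, -1.3]
opening: 0.0247
grip_force: 59.1
[ 0.5864219  -0.67467732 -1.28741973] 59.14758755592629 [0.55662555 0.23886309 0.26040203]
```

View pics/c2.png

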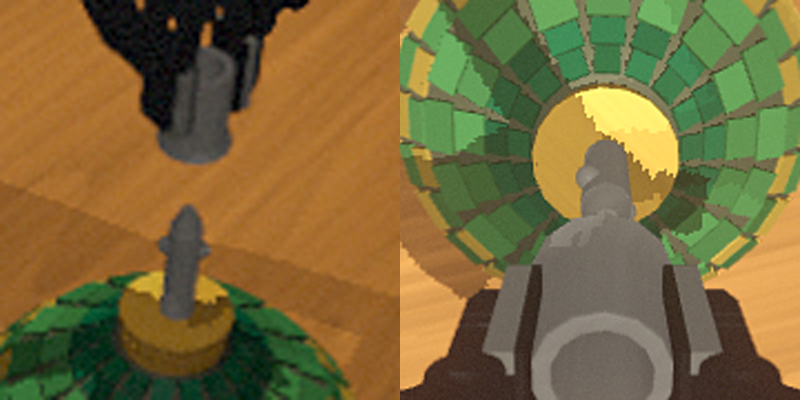

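The left crop (scene) shows the sleeve held above the rod, its axis leaning a little differently from the rod's. In the wrist crop the rod and the sleeve line up left to right. I compare with an upright-sleeve prediction.

```bash
cat > f.py <<'E'
from h import *
o=get_obs(); S=cam("scene"); W=cam("wrist",o); p=o["tool_pos"]
g=lambda z,x=0,y=0:[p[0]+x,p[1]+y,z]
zb=p[2]-.0130
th=np.linspace(0,2*np.pi,60)
def ring(c,r,C): return np.array([proj([c[0]+r*np.cos(a),c[1]+r*np.sin(a),c[2]],C) for a in th])
rx,ry=.557,.2395; dz=.017
out=[]
for n,C,(x0,y0),sc in(("s2",S,(340,70),4),("w2",W,(230,170),400/180)):
    im=cv2.imread(f"pics/{n}.png"); N=100 if n=="s2" else 180
    im=cv2.resize(im[y0:y0+N,x0:x0+N],(400,400),interpolation=cv2.INTER_CUBIC)
    for c,r,col in((g(zb),.0165,(0,0,255)),(g(zb+.04),.013,(0,0,255)),((rx,ry,.130+dz),.026,(255,0,255)),((rx,ry,.1792+dz),.0075,(255,255,0)),((rx,ry,.130+dz),.0075,(255,255,0)),((rx,ry,.1892+dz),.0035,(255,255,0))):
        q=((ring(c,r,C)+.5-[x0,y0])*sc).astype(int); cv2.polylines(im,[q],True,col,1)
    out.append(im)
cv2.imwrite("pics/o2.png",np.hstack(out))
print([proj(g(zb+h),S).round(1) for h in(0,.04)],[proj((rx,ry,h+dz),S).round(1) for h in(.13,.1892)])
E
python3 f.py
```

```text
[array([388.9, 104. ]), array([391.2,  85. ])] [array([384. , 147.1]), array([387. , 122.5])]
```

View pics/o2.png

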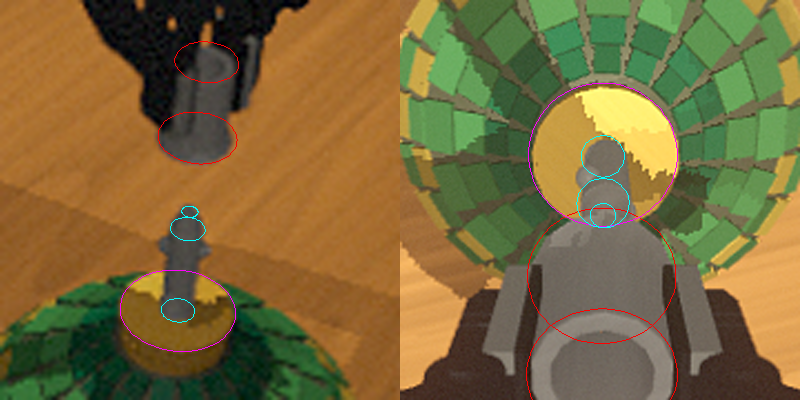

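The overlay fits: cap, rod and sleeve lie within 1–2 mm of the prediction and the sleeve is upright, with bell bottom about 0.247 and tip about 0.208. I lower in stages and watch the force.

```bash
python3 -m crank '[{"offset":[0,0,0.01],"twist":[0,0,0]},{"offset":[0,0,0.02],"twist":[0,0,0]},{"offset":[0,0,0.03],"twist":[0,0,0]},{"offset":[0,0,0.036],"twist":[0,0,0]},{"offset":[0,0,0.042],"twist":[0,0,0]},{"offset":[0,0,0.045],"twist":[0,0,0]},{"offset":[0,0,0.045],"twist":[0,0,0]}]'; python3 -m crank '[{"offset":[0,0,0.003],"twist":[0,0,0]},{"offset":[0,0,0.006],"twist":[0,0,0]},{"offset":[0,0,0.008],"twist":[0,0,0]},{"offset":[0,0,0.008],"twist":[0,0,0]}]'
```

```text
t: 8.57
tool_pos: [0.5563, 0.2398, 0.2152]
tool_rot: [-0.408, -3.115, 0.0]
contact_force: [-0.1, -0.0, -1.6]
opening: 0.0247
grip_force: 59.1
t: 9.07
tool_pos: [0.5562, 0.2398, 0.207]
tool_rot: [-0.409, -3.114, 0.0]
contact_force: [0.0, -0.0, -2.3]
opening: 0.0247
grip_force: 59.1
```

```bash
python3 -m crank '[{"offset":[0,0,0.002],"twist":[0,0,0]},{"offset":[0,0,0.003],"twist":[0,0,0]},{"offset":[0,0,0.003],"twist":[0,0,0]}]'; python3 -m crank '[{"offset":[0,0,0.002],"twist":[0,0,0]},{"offset":[0,0,0.003],"twist":[0,0,0]},{"offset":[0,0,0.003],"twist":[0,0,0]}]'
python3 - <<'E'
from h import *
w=get_image("wrist");t=get_image("scene")
a=cv2.resize(t[80:160,350:430],(400,400),interpolation=cv2.INTER_CUBIC)
b=cv2.resize(w[250:370,260:380],(400,400),interpolation=cv2.INTER_CUBIC)
save(np.hstack([a,b]),"c3")
E
```

```text
t: 9.45
tool_pos: [0.5563, 0.2398, 0.2042]
tool_rot: [-0.409, -3.115, 0.0]
contact_force: [-0.6, -0.3, -1.5]
opening: 0.0244
grip_force: 59.1
t: 9.82
tool_pos: [0.5562, 0.2398, 0.2011]
tool_rot: [-0.408, -3.115, 0.0]
contact_force: [-0.2, 0.6, -1.9]
opening: 0.0245
grip_force: 59.1
```

View pics/c3.png

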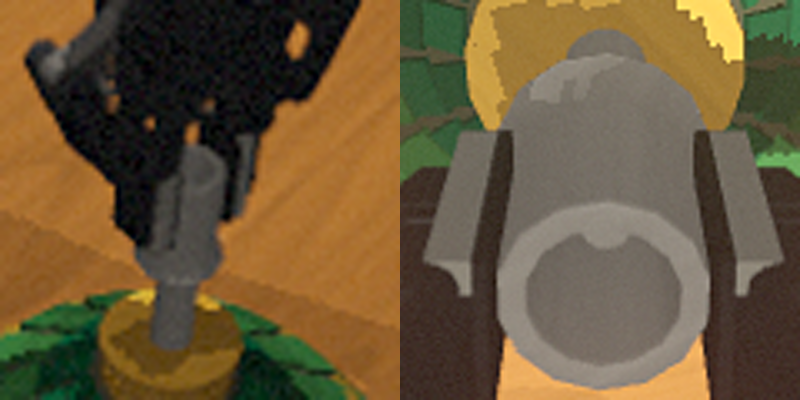

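The bell is round the rod and hides the balls. In the wrist view the rod tip shows centred left to right in the bore at (603,238). I go on feeling my way.

```bash
for i in 1; do :; done; python3 -m crank '[{"offset":[0,0,0.001],"twist":[0,0,0]},{"offset":[0,0,0.002],"twist":[0,0,0]},{"offset":[0,0,0.002],"twist":[0,0,0]}]'; python3 -m crank '[{"offset":[0,0,0.001],"twist":[0,0,0]},{"offset":[0,0,0.002],"twist":[0,0,0]},{"offset":[0,0,0.002],"twist":[0,0,0]}]'; python3 -m crank '[{"offset":[0,0,0.001],"twist":[0,0,0]},{"offset":[0,0,0.0015],"twist":[0,0,0]},{"offset":[0,0,0.0015],"twist":[0,0,0]}]'
```

```text
t: 10.3
tool_pos: [0.5563, 0.2398, 0.1992]
tool_rot: [-0.408, -3.115, 0.0]
contact_force: [-0.8, -0.9, -1.8]
opening: 0.0248
grip_force: 59.1
t: 10.68
tool_pos: [0.5566, 0.2399, 0.1975]
tool_rot: [0.408, 3.114, 0.001]
contact_force: [1.3, -0.3, -0.2]
opening: 0.0244
grip_force: 59.2
t: 11.05
tool_pos: [0.5569, 0.24, 0.1963]
tool_rot: [0.408, 3.114, 0.001]
contact_force: [1.7, 0.8, -0.4]
opening: 0.0248
grip_force: 59.3
```

```bash
python3 -m crank '[{"offset":[-0.0008,0.0007,0],"twist":[0,0,0]},{"offset":[-0.0008,0.0007,0.001],"twist":[0,0,0]},{"offset":[-0.0008,0.0007,0.001],"twist":[0,0,0]}]'; python3 -m crank '[{"offset":[0,0,0.001],"twist":[0,0,0]},{"offset":[0,0,0.001],"twist":[0,0,0]}]';  python3 -m crank '[{"offset":[0,0,0.001],"twist":[0,0,0]},{"offset":[0,0,0.001],"twist":[0,0,0]}]'
```

```text
t: 11.42
tool_pos: [0.5573, 0.2402, 0.1952]
tool_rot: [0.409, 3.115, -0.001]
contact_force: [-0.2, 0.2, 3.5]
opening: 0.0248
grip_force: 59.7
t: 11.68
tool_pos: [0.5575, 0.2403, 0.1943]
tool_rot: [0.408, 3.114, 0.0]
contact_force: [-0.0, -1.6, 4.7]
opening: 0.0248
grip_force: 59.9
t: 11.92
tool_pos: [0.5576, 0.2403, 0.1934]
tool_rot: [0.408, 3.114, 0.0]
contact_force: [-0.4, -1.2, 5.6]
opening: 0.0245
grip_force: 60.0
```

```bash
python3 -m crank '[{"offset":[0,0,0.001],"twist":[0,0,0]},{"offset":[0,0,0.001],"twist":[0,0,0]}]';  python3 -m crank '[{"offset":[0,0,0.001],"twist":[0,0,0]},{"offset":[0,0,0.001],"twist":[0,0,0]}]';  python3 -m crank '[{"offset":[0,0,0.001],"twist":[0,0,0]},{"offset":[0,0,0.001],"twist":[0,0,0]}]'
```

```text
t: 12.18
tool_pos: [0.5577, 0.2403, 0.1926]
tool_rot: [0.408, 3.114, 0.0]
contact_force: [-0.3, -1.6, 5.5]
opening: 0.0244
grip_force: 60.0
t: 12.42
tool_pos: [0.5576, 0.2403, 0.1915]
tool_rot: [0.408, 3.114, 0.0]
contact_force: [-0.8, -2.2, 5.2]
opening: 0.0245
grip_force: 60.0
t: 12.68
tool_pos: [0.558, 0.2404, 0.1915]
tool_rot: [0.408, 3.113, 0.001]
contact_force: [-1.2, -1.1, 8.3]
opening: 0.0245
grip_force: 60.3
```

```bash
python3 -m crank '[{"offset":[0,0,0.0005],"twist":[0,0,0]},{"offset":[0,0,0.001],"twist":[0,0,0]},{"offset":[0,0,0.001],"twist":[0,0,0]}]';  python3 -m crank '[{"offset":[0,0,0.0005],"twist":[0,0,0]},{"offset":[0,0,0.001],"twist":[0,0,0]},{"offset":[0,0,0.001],"twist":[0,0,0]}]'
```

```text
t: 13.05
tool_pos: [0.5579, 0.2404, 0.1903]
tool_rot: [0.408, 3.113, 0.001]
contact_force: [-0.1, -1.9, 7.4]
opening: 0.0246
grip_force: 60.2
t: 13.42
tool_pos: [0.5574, 0.2402, 0.1879]
tool_rot: [0.409, 3.115, -0.0]
contact_force: [0.8, -1.4, 4.6]
opening: 0.0246
grip_force: 59.7
```

The balls are wedged in (push peaked near 10 N) and the sleeve is now dragging over them. I follow on down.

```bash
python3 -m crank '[{"offset":[0,0,0.001],"twist":[0,0,0]},{"offset":[0,0,0.002],"twist":[0,0,0]},{"offset":[0,0,0.003],"twist":[0,0,0]},{"offset":[0,0,0.004],"twist":[0,0,0]},{"offset":[0,0,0.004],"twist":[0,0,0]}]';  python3 -m crank '[{"offset":[0,0,0.001],"twist":[0,0,0]},{"offset":[0,0,0.002],"twist":[0,0,0]},{"offset":[0,0,0.003],"twist":[0,0,0]},{"offset":[0,0,0.004],"twist":[0,0,0]},{"offset":[0,0,0.004],"twist":[0,0,0]}]'
```

```text
t: 14.05
tool_pos: [0.5572, 0.2402, 0.1833]
tool_rot: [-0.409, -3.114, 0.001]
contact_force: [2.2, -1.3, 2.2]
opening: 0.0245
grip_force: 59.6
t: 14.68
tool_pos: [0.5572, 0.2402, 0.1794]
tool_rot: [-0.408, -3.115, 0.0]
contact_force: [1.1, -1.7, 1.3]
opening: 0.0245
grip_force: 59.6
```

```bash
python3 -m crank '[{"offset":[0,0,0.001],"twist":[0,0,0]},{"offset":[0,0,0.002],"twist":[0,0,0]},{"offset":[0,0,0.003],"twist":[0,0,0]},{"offset":[0,0,0.004],"twist":[0,0,0]},{"offset":[0,0,0.005],"twist":[0,0,0]},{"offset":[0,0,0.006],"twist":[0,0,0]},{"offset":[0,0,0.006],"twist":[0,0,0]}]';  python3 -m crank '[{"offset":[0,0,0.001],"twist":[0,0,0]},{"offset":[0,0,0.002],"twist":[0,0,0]},{"offset":[0,0,0.003],"twist":[0,0,0]},{"offset":[0,0,0.004],"twist":[0,0,0]},{"offset":[0,0,0.005],"twist":[0,0,0]},{"offset":[0,0,0.005],"twist":[0,0,0]}]'
```

```text
t: 15.55
tool_pos: [0.5571, 0.2402, 0.1734]
tool_rot: [-0.408, -3.114, 0.0]
contact_force: [0.7, -2.1, 1.9]
opening: 0.0245
grip_force: 59.6
t: 16.3
tool_pos: [0.5571, 0.2402, 0.1683]
tool_rot: [-0.408, -3.114, 0.001]
contact_force: [0.8, -1.6, 1.4]
opening: 0.0247
grip_force: 59.5
```

Now 1 mm at a time toward the cap.

```bash
A='x'; python3 -m crank '[{"offset":[0,0,0.001],"twist":[0,0,0]},{"offset":[0,0,0.002],"twist":[0,0,0]},{"offset":[0,0,0.003],"twist":[0,0,0]},{"offset":[0,0,0.003],"twist":[0,0,0]}]'; python3 -m crank '[{"offset":[0,0,0.001],"twist":[0,0,0]},{"offset":[0,0,0.002],"twist":[0,0,0]},{"offset":[0,0,0.002],"twist":[0,0,0]}]'; python3 -m crank '[{"offset":[0,0,0.001],"twist":[0,0,0]},{"offset":[0,0,0.001],"twist":[0,0,0]}]'; python3 -m crank '[{"offset":[0,0,0.001],"twist":[0,0,0]},{"offset":[0,0,0.001],"twist":[0,0,0]}]'
```

```text
t: 16.8
tool_pos: [0.5571, 0.2402, 0.1653]
tool_rot: [-0.408, -3.115, 0.0]
contact_force: [0.2, -1.3, 2.6]
opening: 0.0247
grip_force: 59.6
t: 17.18
tool_pos: [0.5572, 0.2403, 0.1634]
tool_rot: [-0.408, -3.115, 0.0]
contact_force: [1.2, -1.1, 2.2]
opening: 0.0243
grip_force: 59.6
t: 17.42
tool_pos: [0.5571, 0.2402, 0.1624]
tool_rot: [-0.408, -3.114, 0.0]
contact_force: [0.1, -1.6, 1.6]
opening: 0.0245
grip_force: 59.6
t: 17.68
tool_pos: [0.5575, 0.2404, 0.1622]
tool_rot: [0.408, 3.115, 0.0]
contact_force: [-0.2, -1.0, 4.5]
opening: 0.0246
grip_force: 59.8
```

Cap contact at TCP z of about 0.162. I press on in 1 mm steps and watch for the click.

```bash
python3 -m crank '[{"offset":[0,0,0.001],"twist":[0,0,0]},{"offset":[0,0,0.001],"twist":[0,0,0]}]'; python3 -m crank '[{"offset":[0,0,0.001],"twist":[0,0,0]},{"offset":[0,0,0.001],"twist":[0,0,0]}]'; python3 -m crank '[{"offset":[0,0,0.0005],"twist":[0,0,0]},{"offset":[0,0,0.0005],"twist":[0,0,0]}]'
```

```text
t: 17.92
tool_pos: [0.5575, 0.2404, 0.1609]
tool_rot: [0.408, 3.114, 0.001]
contact_force: [-0.1, -0.3, 3.6]
opening: 0.0244
grip_force: 59.8
t: 18.18
tool_pos: [0.5574, 0.2404, 0.1598]
tool_rot: [0.408, 3.115, 0.0]
contact_force: [1.5, -1.2, 3.6]
opening: 0.0244
grip_force: 59.8
t: 18.42
tool_pos: [0.5574, 0.2404, 0.1592]
tool_rot: [0.409, 3.115, 0.0]
contact_force: [1.7, -0.6, 3.5]
opening: 0.0248
grip_force: 59.7
```

```bash
python3 -m crank '[{"offset":[0,0,0.0005],"twist":[0,0,0]},{"offset":[0,0,0.0005],"twist":[0,0,0]}]'; python3 -m crank '[{"offset":[0,0,0.0005],"twist":[0,0,0]},{"offset":[0,0,0.0005],"twist":[0,0,0]}]'; python3 -m crank '[{"offset":[0,0,0.0005],"twist":[0,0,0]},{"offset":[0,0,0.0005],"twist":[0,0,0]}]'
```

```text
t: 18.68
tool_pos: [0.5573, 0.2404, 0.1586]
tool_rot: [0.408, 3.115, 0.0]
contact_force: [1.0, 0.3, 3.7]
opening: 0.0247
grip_force: 59.6
t: 18.92
tool_pos: [0.557, 0.2402, 0.1574]
tool_rot: [-0.408, -3.114, 0.0]
contact_force: [3.3, 1.1, -0.4]
opening: 0.0246
grip_force: 59.4
t: 19.18
tool_pos: [0.557, 0.2402, 0.1568]
tool_rot: [-0.408, -3.114, 0.0]
contact_force: [3.1, 1.0, -3.7]
opening: 0.0243
grip_force: 59.0
```

The click is there: the push fell from +3.7 to −3.7 N as the balls now drive the sleeve down. One more mm, then I test the lock before letting go.

```bash
python3 -m crank '[{"offset":[0,0,0.0005],"twist":[0,0,0]},{"offset":[0,0,0.001],"twist":[0,0,0]},{"offset":[0,0,0.001],"twist":[0,0,0]}]'
```

```text
t: 19.55
tool_pos: [0.557, 0.2403, 0.1566]
tool_rot: [-0.408, -3.114, 0.001]
contact_force: [1.1, 0.3, -2.2]
opening: 0.0245
grip_force: 59.1
```

```bash
python3 -m crank '[{"offset":[0,0,0.0005],"twist":[0,0,0]},{"offset":[0,0,0.001],"twist":[0,0,0]},{"offset":[0,0,0.001],"twist":[0,0,0]}]'
```

```text
t: 19.92
tool_pos: [0.5571, 0.2403, 0.1561]
tool_rot: [-0.408, -3.114, 0.0]
contact_force: [-1.4, -0.4, 2.1]
opening: 0.0251
grip_force: 59.4
```

```bash
python3 -m crank '[{"offset":[0,0,0],"twist":[0,0,0]},{"offset":[0,0,0],"twist":[0,0,0]},{"offset":[0,0,0],"twist":[0,0,0]},{"offset":[0,0,0],"twist":[0,0,0]},{"offset":[0,0,0],"twist":[0,0,0]}]' 0.8 20
python3 -m crank '[{"offset":[0,0,-0.01],"twist":[0,0,0]},{"offset":[0,0,-0.03],"twist":[0,0,0]},{"offset":[0,0,-0.06],"twist":[0,0,0]},{"offset":[0,0,-0.1],"twist":[0,0,0]},{"offset":[0,0,-0.14],"twist":[0,0,0]},{"offset":[0.03,0,-0.16],"twist":[0,0,0]},{"offset":[0.07,0,-0.16],"twist":[0,0,0]},{"offset":[0.1,0,-0.16],"twist":[0,0,0]},{"offset":[0.1,0,-0.16],"twist":[0,0,0]}]'
python3 - <<'E'
from h import *
s=get_image("scene"); t=get_image("top"); o=get_obs()
a=cv2.resize(s[90:190,330:430],(400,400),interpolation=cv2.INTER_CUBIC)
b=cv2.resize(t[225:300,155:230],(400,400),interpolation=cv2.INTER_CUBIC)
save(np.hstack([a,b]),"c4"); print(o["t"],o["contact_force"])
E
```

```text
t: 20.55
tool_pos: [0.5573, 0.2404, 0.1558]
tool_rot: [-0.408, -3.115, -0.0]
contact_force: [0.0, -0.0, 0.1]
opening: 0.0682
grip_force: 0.0
t: 21.68
tool_pos: [0.4598, 0.2667, 0.3183]
tool_rot: [0.405, 3.112, 0.003]
contact_force: [0.6, 0.1, -0.1]
opening: 0.0683
grip_force: 0.0
21.775 [ 0.60348202  0.02795401 -1.00662567]
```

View pics/c4.png

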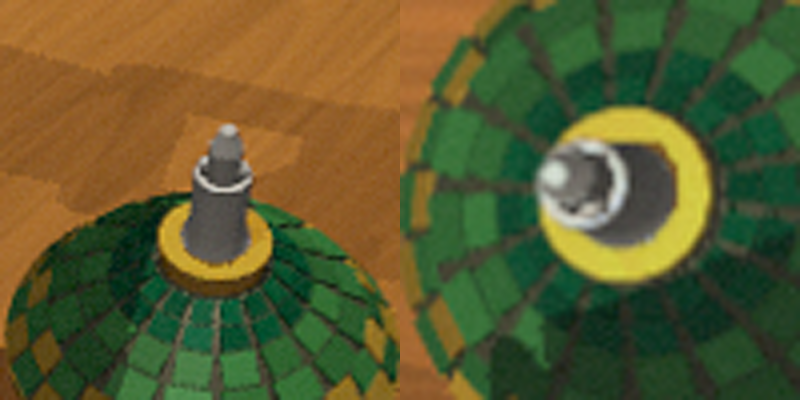

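The picture shows the sleeve upright on the rod with its bell on the pressed cap (its visible side is thinner), the rod tip sticking out, and the gripper clear. Handing in.

```bash
python3 -c "
from station import *
print(finish_job())"
```

```text
the job is handed in; nothing more can be done
None
```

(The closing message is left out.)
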